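# Light the drying box and hold its sprung lid at the pointer

## Task

Swivel and tilt the little spot lamp until its beam is aimed at the middle of the drying box's top, with the box still shut. Then lift the box's sprung lid until it lines up with the pointer arm on the box's side, and finish while still holding it there with the gripper's fingers, leaving the lamp aimed. Leave the pointer as it is set and the other things on the table where they are.

Things in the scene. Friction and masses are not known exactly. Their poses are not given: they have to be found in the camera images.
- lamp_swivel (a joint): swivel of the lamp's yoke on its post (the post is fixed to the table on a 110 mm round foot), about the vertical; grows anticlockwise seen from above; stays where it is left (friction about 0.12 N m); range -2 to 2 rad
- lamp_tilt (a joint): tilt of the lamp head in its yoke: 0 level, positive with the light pointing down, negative up; stays where it is left (friction about 0.15 N m); range -0.8 to 0.8 rad
- lamp_head (a point): point in the lamp head where the swivel and tilt axes cross, 200 mm above the table; the head is a grey round spot, 62 mm across at the front, reaching 78 mm ahead and 60 mm behind this point. Own axes: x along the beam (out of the white front), y along the tilt axis, z up through the handle fin. The yoke's cheeks stand 38 mm to either side and reach 10 mm above this point
- lamp_grip (a point): middle of the gripping part of the black handle fin on top of the lamp head, 60 mm along the head's z from lamp_head; the fin is 12 mm thick along the head's y, 32 mm long along its x, and its top is 23 mm above this point, the head's top 34 mm below it. Same axes as lamp_head. Turning and tipping the fin turns and tips the head
- box_top (a point): centre of the drying box's mouth, at rim height, 85 mm above the table, where the lamp must be aimed; fixed to the box, a white open box 180 mm deep (x) x 200 mm wide (y) x 85 mm high, fixed to the table, with painted clay charms inside. Own axes: x from the front of the box to its hinge, y to its left, z up
- lid_hinge (a point): middle of the lid's hinge axis at the rim of the box's far side, 90 mm along the box's x from box_top; axes as box_top, hinge axis along y
- lid (a joint): angle of the box's grey flat lid (188 x 206 x 6 mm, about 250 g): 0 shut, grows as its front rises, up to 1.4 rad. A spring pulls it shut all the time: 3 to 4 N are needed at the knob to start, 5 to 6 N at 0.7 rad; let go, it falls shut
- lid_knob (a point): centre of the black ball knob, 28 mm in diameter, on a 14 mm thick stem at the lid's front edge; the ball's centre is 166 mm from the hinge axis along the lid and 40 mm above the lid's hinge plane (33 mm above the lid's top face). Axes turn with the lid: x along the lid towards the hinge, y along the hinge axis, z out of the lid
- pointer (a joint): angle of the pointer arm, from the same zero and the same way as the lid's: the lid is at the mark when both angles are equal. Stiff; do not move it
- pointer_tip (a point): point near the end of the pointer arm, 150 mm from its pivot; the arm is a dark steel bar 175 x 6 x 11 mm, pivoted on the lid's hinge line, its middle 17 mm outside the lid's right edge, beside an arc with ticks. Own x runs along the arm to its pivot
- lid_edge (a point): point on the lid's right edge, 150 mm from the hinge, which comes level with pointer_tip when the lid is at the mark; axes as lid_knob
- water_cup: clear plastic water cup, 76 mm across, 100 mm tall; bystander, origin under its middle; leave it
- paint_jar: small brown paint jar, 36 mm across, 36 mm tall, between lamp and box; bystander, origin under its middle; leave it
- ink_jar: small glass ink jar, 40 mm across, 34 mm tall; bystander, origin under its middle; leave it
- brush: paint brush, 180 mm long, lying; bystander, origin under its middle; leave it
- clay_cat: clay cat figure, 48 mm across, 66 mm tall; bystander, origin under its middle; leave it
- marker: black marker pen, 130 mm long, lying; bystander, origin under its middle; leave it
- glue: white glue bottle, 48 mm across, 130 mm tall; bystander, origin under its middle; leave it

How it is judged:
By the outcome, as a careful person would: the job done as asked, in the order asked, and still so for the second after the job is handed in, while the arm keeps its last pose, push and grip.
It also fails if it takes over 43 s, if anything falls off the work surface, if the arm or the gripper's body presses on something with over 40 N, if the wrist force passes 120 N, or if a joint passes its speed limit or range.

## Robot

A 6-joint arm with a two-finger parallel gripper is mounted at the origin on the work surface. World frame = base frame: x ahead of the robot, y to its left, z up, the work surface at z = 0. Lengths are in m, angles in degrees, forces in N, time in s.
With the tool pointing down it reaches from about 0.35 to 0.875 m from the base axis. Payload 4.2 kg.
Tool frame: the origin (TCP) lies at the very end of the fingers, on their centre line; the grasp point (between the pads) lies 19 mm behind it; z points along the fingers, y is the line along which they close (so a half turn about z gives the same grasp; the last joint's range is limited). The gripper opens to 87 mm and grips with 3 to 60 N. Pads are 19 mm wide; open, the fingers measure 117 mm over their backs; the gripper's body (75 mm by 190 mm) begins 51 mm behind the grasp point.
Start: joints at [-54.397, 22.042, 0.453, 0, -68.411, -14.817], TCP at [0.222, -0.584, 0.183] pointing down, gripper open.
Joint ranges: [-179.83, 179.83], [-69.29, 118.12], [-61.27, 80.66], [-181.25, 117.63], [-171.15, -9.14], [-177.46, 177.46]. Speed limits (degrees/s): [159.86, 159.86, 180, 180, 180, 180].

## Interface

Orientations are given as a 3x3 rotation matrix whose columns are the frame's x, y, z axes.
In Python, from station import * gives the robot as it stands.
- The arm moves only by the shell command python3 -m pendant 'ROWS'. ROWS is JSON, a list of rows, each an object of numbers: "x", "y", "z": the shift along the world's x, y, z normalised to -1 to 1, where 1 is 250 mm; "rx", "ry", "rz": the turn, a rotation vector about the world's x, y, z normalised to -1 to 1, where 1 is 180 degrees; "claw": the opening, from 0 (shut) to 1 (fully open). A call has exactly 8 rows; each row is the pose to reach, as a shift and turn from the pose commanded when the call began, turning the shorter way round; what a row does not reach only later rows make up. A row lasts 1/8 s, in which the tool goes at most 62.5 mm and 10.7 degrees, less where a joint would pass 70% of its speed; a pose out of reach is approached as far as the arm can. A call with a number of a shift or a turn outside -1 to 1 is refused whole. A call with a gripper value outside its range is refused whole. The fingers move at their own pace and stop on an object; the grip force is fixed at half the most. Time passes only in rows, so rows that repeat a pose let the fingers close, or fill a call up. It gives the time, the measured TCP pose, the force, the opening and the grip force at its end, in the units of the state.
- sense(): the state, without advancing time (a new reading comes with each control period).
- capture(name): name is "scene" or "top" or "wrist"; returns a dict with "color" (400x640x3 uint8, red, green, blue), "mtx" (3x3 intrinsics, pixels), "world_to_cam" (4x4, takes a point from world to camera coordinates). Camera axes: x right, y up, looking along -z (the intrinsics and any distortion apply to the point x, -y, -z); pixel columns grow to the right and rows downward; lengths in m; the calibration is good to about 2 mm. A picture is of the moment at which its call begins. There is no depth.
- finish_job(): hands the job in; it is judged then, once.
Trained networks look in a picture, given as the dict that the camera call returned (one of the last four; its "shot" number tells which), for a name from the list of things; names that differ only in an ending like _2 or _b are one class to them, and where a whole thing is asked for, a point or a joint stands for the part that bears it (a point fixed in the world has none). Each returns a list of dicts, best first, with "conf" (0 to 1); they miss things now and then, are a little off and sometimes report something else, mostly with a low value. They report only what shows in the picture. A call takes as long as a camera call.
- search_frame(picture, label): "centre" ([column, row] in pixels, amid what is visible of it).
- regions_of(picture, label): "region" (400x640 bool, what is visible of it) and "centre" ([column, row] in pixels, amid what is visible of it).
The state is a dict: "time_s": time; "joints": joint angles; "joint_velocities": joint speeds; "effort": joint torques, N m; "tcp_pos": TCP position; "ee_rot": TCP orientation; "wrist_force": force on the tool from outside, world axes, zero at the start; "moment": the same for the moment, N m; "gripper_width": opening from 0.0 (shut) to 1.0 (fully open); "gripper_force": force on a finger pad.
Only numpy, scipy, OpenCV 4.12 (cv2) and the standard library are available. Lean on these libraries where they do the work, as an engineer would, in place of code of your own. Each camera call takes 0.05 s, during which the arm holds its last target. There are 200 camera calls.

## Working session

There is one attempt and no reset: what is moved stays moved. The work goes in short steps, Python scripts to look and compute and a shell command to move; the robot and the scene stay as the last step left them, time stands still between calls to the robot, and variables do not carry over. Pictures are saved under pics/ and viewed, at most 10 in all, crops included, and the job is handed in when it is done.

```bash
ls; mkdir -p pics; cat > h.py <<'E'
from station import *
import numpy as np, cv2
def proj(c,p):
    q=c["world_to_cam"]@np.append(p,1); v=c["mtx"]@np.array([q[0],-q[1],-q[2]]); return v[:2]/v[2]
def ray(c,uv):
    T=c["world_to_cam"]; R=T[:3,:3]; o=-R.T@T[:3,3]
    d=np.linalg.solve(c["mtx"],[uv[0],uv[1],1]); d=R.T@np.array([d[0],-d[1],-d[2]]); return o,d/np.linalg.norm(d)
def onz(c,uv,z):
    o,d=ray(c,uv); return o+d*(z-o[2])/d[2]
def tri(rs):
    A=sum(np.eye(3)-np.outer(d,d) for o,d in rs); b=sum((np.eye(3)-np.outer(d,d))@o for o,d in rs); return np.linalg.solve(A,b)
E
python3 - <<'E'
from h import *
s=sense(); print({k:np.round(v,3).tolist() for k,v in s.items()})
a=capture("scene"); b=capture("top")
for n,c in (("scene",a),("top",b)):
    cv2.imwrite(f"pics/{n}0.png",c["color"][...,::-1]); print(n,sorted(c.keys()),np.round(c["mtx"],1).tolist(),np.round(c["world_to_cam"],3).tolist())
np.set_printoptions(precision=3,suppress=True)
for l in "lamp_head lamp_grip box_top lid_hinge lid_knob pointer_tip lid_edge water_cup paint_jar ink_jar brush clay_cat marker glue".split():
    ra=search_frame(a,l); rb=search_frame(b,l)
    print(l,[(np.round(r["centre"]),round(r["conf"],2)) for r in ra[:2]],[(np.round(r["centre"]),round(r["conf"],2)) for r in rb[:2]], tri([ray(a,ra[0]["centre"]),ray(b,rb[0]["centre"])]) if ra and rb else None)
E
```

```text
pics
{'time_s': 0.0, 'joints': [-54.397, 22.09, 0.38, -0.03, -68.412, -14.817], 'joint_velocities': [-0.05, -0.013, 0.019, 0.027, -0.067, -0.077], 'effort': [-0.001, -39.066, 18.74, 4.22, 0.011, -0.0], 'tcp_pos': [0.222, -0.584, 0.182], 'ee_rot': [[-0.935, -0.355, -0.001], [-0.355, 0.935, 0.002], [0.0, 0.002, -1.0]], 'wrist_force': [-0.331, 0.284, -0.211], 'moment': [-0.052, -0.071, 0.027], 'gripper_force': 0.0, 'gripper_width': 0.999}
scene ['color', 'mtx', 'shot', 'world_to_cam'] [[507.0, 0.0, 324.5], [0.0, 507.0, 199.6], [0.0, 0.0, 1.0]] [[0.308, 0.951, -0.019, -0.111], [-0.487, 0.175, 0.855, 0.133], [0.817, -0.254, 0.518, -1.782], [0.0, 0.0, 0.0, 1.0]]
top ['color', 'mtx', 'shot', 'world_to_cam'] [[377.4, 0.0, 319.1], [0.0, 377.4, 204.3], [0.0, 0.0, 1.0]] [[-0.012, -1.0, 0.004, -0.068], [0.994, -0.012, 0.104, -0.578], [-0.104, 0.005, 0.995, -1.055], [0.0, 0.0, 0.0, 1.0]]
lamp_head [(array([420., 171.]), 0.72)] [(array([219., 198.]), 0.76)] [0.579 0.171 0.22 ]
lamp_grip [(array([419., 173.]), 0.68)] [(array([221., 200.]), 0.9), (array([338., 193.]), 0.35)] [0.575 0.169 0.211]
box_
[... 639 characters left out ...]
.89), (array([437., 231.]), 0.59)] [0.381 0.109 0.046]
paint_jar [(array([381., 256.]), 0.55), (array([309., 259.]), 0.36)] [(array([274., 192.]), 0.59)] [0.618 0.061 0.018]
ink_jar [(array([328., 212.]), 0.53)] [(array([292., 274.]), 0.45)] [0.38  0.005 0.018]
brush [(array([242., 221.]), 0.66)] [(array([377., 285.]), 0.7), (array([335., 189.]), 0.67)] [ 0.346 -0.238  0.02 ]
clay_cat [(array([422., 272.]), 0.78), (array([310., 258.]), 0.65)] [(array([248., 160.]), 0.61)] [0.712 0.134 0.02 ]
marker [(array([474., 260.]), 0.66), (array([420., 172.]), 0.31)] [(array([195., 157.]), 0.75)] [0.719 0.279 0.024]
glue [(array([184., 258.]), 0.59)] [(array([436., 229.]), 0.83)] [ 0.501 -0.405  0.047]
```

```bash
python3 - <<'E'
import cv2
a=cv2.imread("pics/scene0.png");b=cv2.imread("pics/top0.png")
cv2.imwrite("pics/s1.png",cv2.resize(a[120:320,220:486],(798,600),interpolation=cv2.INTER_CUBIC))
cv2.imwrite("pics/t1.png",cv2.resize(b[110:290,180:420],(800,600),interpolation=cv2.INTER_CUBIC))
E
```

```text
(no output)
```

View pics/s1.png

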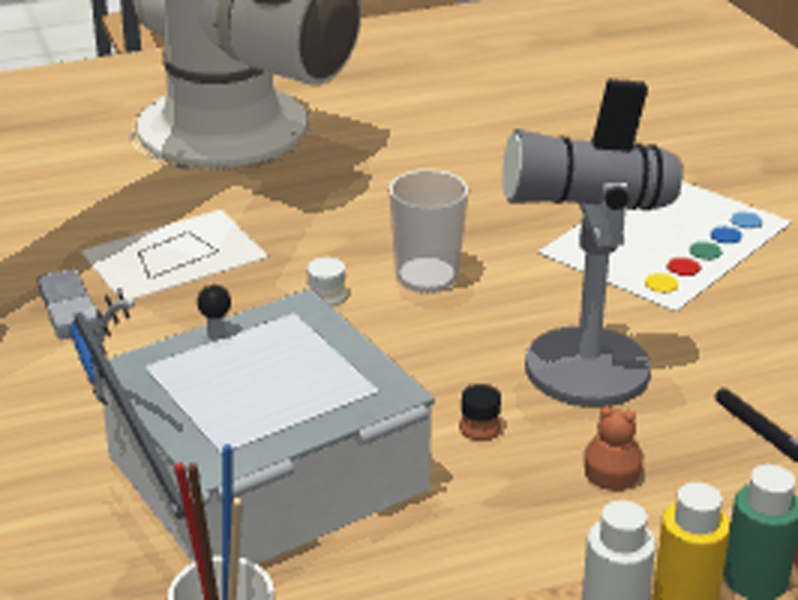

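View pics/t1.png

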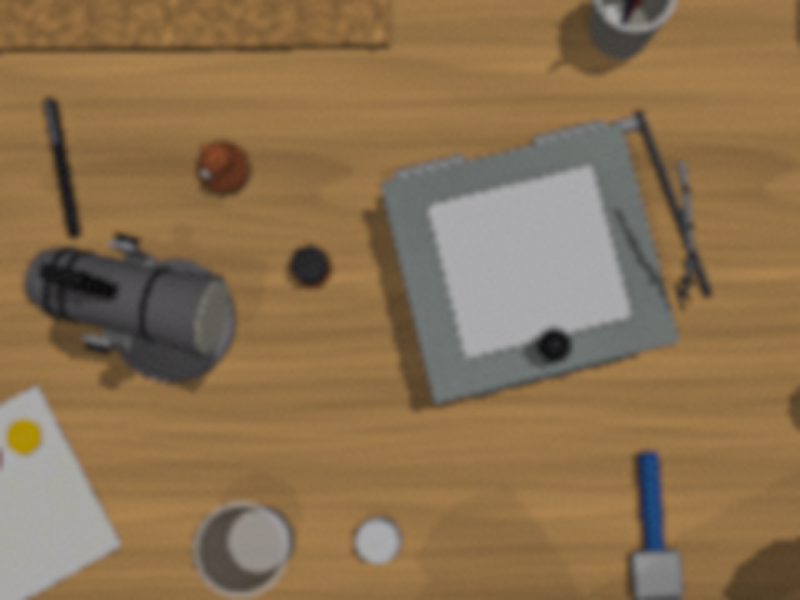

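```bash
cat > fit.py <<'E'
from h import *
from scipy.optimize import least_squares
from scipy.spatial.transform import Rotation as Ro
np.set_printoptions(precision=4,suppress=True)
a=capture("scene"); b=capture("top")
S=lambda u,v:(a,np.array([220+u/3,120+v/3])); T=lambda u,v:(b,np.array([180+u*.3,110+v*.3]))
def res(pts): return np.concatenate([proj(c,p)-uv for p,(c,uv) in pts])
def box(q):
    R=Ro.from_euler('z',q[2]).as_matrix(); o=np.array([q[0],q[1],.085]); return o,R
def rb(q):
    o,R=box(q); w=lambda x,y,z:o+R@[x,y,z]
    fl,fr,bl,br=w(-.098,.103,.007),w(-.098,-.103,.007),w(.09,.103,.007),w(.09,-.103,.007); k=w(.09-.166,q[3],.04)
    P=lambda th,r:w(.09-r*np.cos(th),-.12,r*np.sin(th))
    return res([(fl,T(437,404)),(fr,T(677,338)),(bl,T(383,186)),(br,T(620,122)),(fl,S(310,292)),(bl,S(433,402)),(fr,S(105,365)),(k,T(554,345)),(k,S(214,302)),
      (P(q[4],.175),T(707,293)),(P(q[4],.175),S(76,312)),(P(q[4],0),T(638,115)),(P(q[4],0),S(180,512))])
r=least_squares(rb,[.63,-.13,.2,0,.4],loss='soft_l1'); print("box x y yaw knoby pointer",r.x, "res",np.round(r.fun,1))
def rl(q):
    R=Ro.from_euler('ZY',[q[2],q[3]]).as_matrix(); o=np.array([q[0],q[1],.2]); w=lambda *v:o+R@np.array(v)
    return res([(w(.078,0,0),T(210,316)),(w(.078,0,0),S(513,167)),(w(0,0,.083),S(628,84)),(w(0,0,.083),T(60,275)),(np.array([q[0],q[1],.008]),S(588,365)),(w(-.06,0,0),S(682,178))])
l=least_squares(rl,[.58,.17,-1.8,.0],loss='soft_l1'); print("lamp x y swivelyaw tilt",l.x,np.round(l.fun,1))
x,y=l.x[:2]; o,_=box(r.x); d=o-[x,y,.2]; print("want yaw",np.arctan2(d[1],d[0]),"tilt",np.arctan2(-d[2],np.hypot(d[0],d[1])))
R=Ro.from_euler('ZY',l.x[2:4]).as_matrix(); print("grip",[x,y,.2]+R@[0,0,.06]); print(R)
E
python3 fit.py
```

```text
box x y yaw knoby pointer [ 0.6189 -0.1263  0.2361  0.0004  0.4495] res [-1.1 -0.6  0.6  0.5 -1.6 -1.7 -0.2 -0.5 -0.8 -2.1  0.3 -1.8 -5.4 -1.
 -0.6 -1.1 -0.4 -0.2 -0.3 -1.5  0.   1.   0.   0.8 -1.  -1.4]
lamp x y swivelyaw tilt [ 0.5805  0.1856 -1.8483 -0.1094] [-1.  -0.  -0.   0.3 -0.7 -0.6 -0.2 -1.4  0.3 -0.5 -1.5  0.1]
want yaw -1.448305562816503 tilt 0.35083459468682204
grip [0.5823 0.1919 0.2596]
[[-0.2723  0.9617  0.0299]
 [-0.956  -0.274   0.105 ]
 [ 0.1092  0.      0.994 ]]
```

```bash
python3 -m pendant '[{"z":0.25},{"z":0.5},{"z":0.75,"y":0.15,"x":0.1},{"z":0.8,"y":0.35,"x":0.2,"rz":0.05},{"z":0.8,"y":0.55,"x":0.3,"rz":0.1},{"z":0.8,"y":0.75,"x":0.4,"rz":0.15},{"z":0.8,"y":0.95,"x":0.5,"rz":0.2},{"z":0.8,"y":1,"x":0.6,"rz":0.25}]'
python3 -m pendant '[{"y":0.2,"x":0.1},{"y":0.4,"x":0.2},{"y":0.6,"x":0.3},{"y":0.8,"x":0.4},{"y":1,"x":0.5},{"y":1,"x":0.6},{"y":1,"x":0.7},{"y":1,"x":0.7}]'
cat > goto.py <<'E'
from h import *
from scipy.spatial.transform import Rotation as Ro
def delta(p,R):
    s=sense(); d=(np.array(p)-s["tcp_pos"])/.25; r=Ro.from_matrix(R@np.array(s["ee_rot"]).T).as_rotvec()/np.pi
    return np.round(d,3),np.round(r,4)
def lampR(yaw,tilt):
    H=Ro.from_euler('ZY',[yaw,tilt]).as_matrix(); return H, np.c_[H[:,0],-H[:,1],-H[:,2]]
E
python3 - <<'E'
from goto import *
H,R=lampR(-1.848,-.109); o=np.array([.5805,.1856,.2])
print(delta(o+H@[0,0,.041+.10],R)); s=sense(); print(s["joints"],s["tcp_pos"])
E
```

```text
(array([1.451, 3.139, 0.629]), array([-0.0265,  0.0243,  0.296 ]))
[-5.43950519e+01  2.20412020e+01  4.52997980e-01  5.36707640e-04
 -6.84097508e+01 -1.48142701e+01] [ 0.22184278 -0.5842947   0.18295905]$[0]: bad value
$[0]: bad value
```

```bash
python3 -m pendant '[{"x":0,"y":0,"z":0.25,"rx":0,"ry":0,"rz":0,"claw":1},{"x":0,"y":0,"z":0.5,"rx":0,"ry":0,"rz":0,"claw":1},{"x":0.1,"y":0.15,"z":0.75,"rx":0,"ry":0,"rz":0,"claw":1},{"x":0.2,"y":0.35,"z":0.8,"rx":0,"ry":0,"rz":0.05,"claw":1},{"x":0.3,"y":0.55,"z":0.8,"rx":0,"ry":0,"rz":0.1,"claw":1},{"x":0.4,"y":0.75,"z":0.8,"rx":0,"ry":0,"rz":0.15,"claw":1},{"x":0.5,"y":0.95,"z":0.8,"rx":0,"ry":0,"rz":0.2,"claw":1},{"x":0.6,"y":1,"z":0.8,"rx":0,"ry":0,"rz":0.25,"claw":1}]'
```

```text
time_s: 2.6
tcp_pos: [0.3722, -0.3319, 0.3845]
ee_rot: [[-0.403, -0.915, 0.003], [-0.915, 0.403, -0.001], [-0.0, -0.003, -1.0]]
wrist_force: [0.2, -1.0, 1.0]
gripper_width: 0.997
gripper_force: 0.0
```

```bash
python3 -m pendant '[{"x":0.1,"y":0.2,"z":0,"rx":0,"ry":0,"rz":0,"claw":1},{"x":0.2,"y":0.4,"z":0,"rx":0,"ry":0,"rz":0,"claw":1},{"x":0.3,"y":0.6,"z":0,"rx":0,"ry":0,"rz":0,"claw":1},{"x":0.4,"y":0.8,"z":0,"rx":0,"ry":0,"rz":0,"claw":1},{"x":0.5,"y":1,"z":0,"rx":0,"ry":0,"rz":0,"claw":1},{"x":0.6,"y":1,"z":0,"rx":0,"ry":0,"rz":0,"claw":1},{"x":0.6,"y":1,"z":0,"rx":0,"ry":0,"rz":0,"claw":1},{"x":0.6,"y":1,"z":0,"rx":0,"ry":0,"rz":0,"claw":1}]'
python3 - <<'E'
from goto import *
H,R=lampR(-1.848,-.109); o=np.array([.5805,.1856,.2])
print(delta(o+H@[0,0,.041+.10],R)); s=sense(); print(s["joints"],s["tcp_pos"])
E
```

```text
time_s: 3.6
tcp_pos: [0.5213, -0.0846, 0.383]
ee_rot: [[-0.411, -0.912, -0.0], [-0.912, 0.411, -0.0], [0.0, 0.0, -1.0]]
wrist_force: [-0.4, -0.4, -0.6]
gripper_width: 1.002
gripper_force: 0.0
(array([ 0.253,  1.14 , -0.171]), array([-0.0326,  0.0118,  0.0464]))
[ 8.39692355e+00  8.33049497e+00  9.61979424e+00  5.18788889e-03
 -9.13121913e+01 -3.26358845e+01] [ 0.52134275 -0.08460666  0.38298289]
```

```bash
python3 -m pendant '[{"x":0.06,"y":0.2,"z":0,"rx":0,"ry":0,"rz":0.02,"claw":1},{"x":0.12,"y":0.4,"z":0,"rx":-0.01,"ry":0.005,"rz":0.046,"claw":1},{"x":0.18,"y":0.6,"z":0,"rx":-0.033,"ry":0.012,"rz":0.046,"claw":1},{"x":0.25,"y":0.8,"z":0,"rx":-0.033,"ry":0.012,"rz":0.046,"claw":1},{"x":0.25,"y":1,"z":0,"rx":-0.033,"ry":0.012,"rz":0.046,"claw":1},{"x":0.25,"y":1,"z":0,"rx":-0.033,"ry":0.012,"rz":0.046,"claw":1},{"x":0.25,"y":1,"z":0,"rx":-0.033,"ry":0.012,"rz":0.046,"claw":1},{"x":0.25,"y":1,"z":0,"rx":-0.033,"ry":0.012,"rz":0.046,"claw":1}]'
python3 - <<'E'
from goto import *
w=capture("wrist"); im=w["color"][...,::-1].copy()
H,R=lampR(-1.848,-.109); o=np.array([.5805,.1856,.2])
for v in ([0,0,.083],[.016,.006,.083],[-.016,.006,.083],[.016,-.006,.083],[-.016,-.006,.083],[.078,0,0],[0,.038,.01],[0,-.038,.01]):
    p=proj(w,o+H@v); print(v,p.round(1)); cv2.circle(im,tuple(int(t) for t in p),2,(0,0,255),-1)
cv2.imwrite("pics/w0.png",im); print(delta(o+H@[0,0,.041],R))
E
```

```text
time_s: 4.6
tcp_pos: [0.5841, 0.1641, 0.3839]
ee_rot: [[-0.275, -0.961, -0.029], [-0.955, 0.276, -0.105], [0.109, -0.001, -0.994]]
wrist_force: [-0.3, -0.8, -0.1]
gripper_width: 1.004
gripper_force: 0.0
[0, 0, 0.083] [332.8 233.3]
[0.016, 0.006, 0.083] [326.5 217.6]
[-0.016, 0.006, 0.083] [326.6 248.7]
[0.016, -0.006, 0.083] [339.2 217.6]
[-0.016, -0.006, 0.083] [338.9 248.6]
[0.078, 0, 0] [331.4 141.6]
[0, 0.038, 0.01] [298.8 210.2]
[0, -0.038, 0.01] [363.8 210. ]
(array([-0.01 ,  0.103, -0.572]), array([0.0002, 0.0003, 0.0009]))
```

View pics/w0.png

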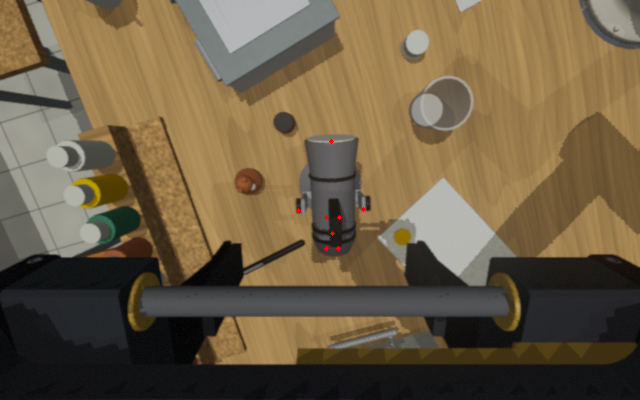

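```bash
python3 - <<'E'
from h import *
w=capture("wrist"); im=w["color"][...,::-1]
cv2.imwrite("pics/w1.png",cv2.resize(im[125:265,280:390],(471,600),interpolation=cv2.INTER_CUBIC))
E
```

```text
(no output)
```

View pics/w1.png

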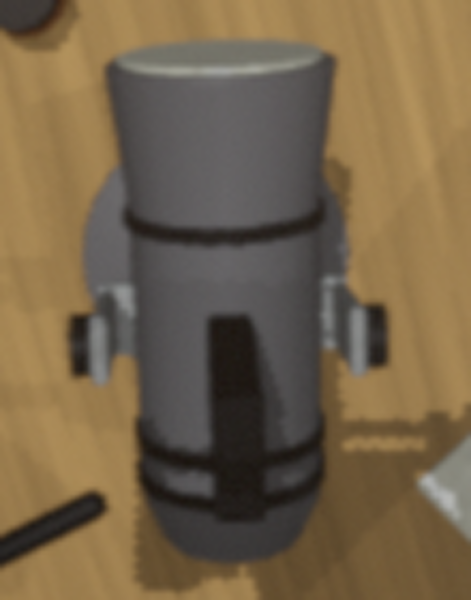

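```bash
cat > fit2.py <<'E'
import sys
from goto import *
from scipy.optimize import least_squares
np.set_printoptions(precision=4,suppress=True)
a=capture("scene"); w=capture("wrist")
S=lambda u,v:(a,np.array([220+u/3,120+v/3])); W=lambda u,v:(w,np.array([280+u/4.286,125+v/4.286]))
def rl(q):
    H,_=lampR(q[2],q[3]); o=np.array([q[0],q[1],.2]); g=lambda *v:o+H@np.array(v)
    return np.concatenate([proj(c,p)-uv for p,(c,uv) in [(g(.078,0,0),W(219,57)),(g(.016,.006,.083),W(210,393)),(g(.016,-.006,.083),W(262,393)),(g(-.016,.006,.083),W(215,520)),(g(-.016,-.006,.083),W(264,520)),
     (g(.078,.031,0),W(108,60)),(g(.078,-.031,0),W(333,60)),(g(.078,0,0),S(513,167)),(g(0,0,.083),S(628,84)),(np.array([q[0],q[1],.008]),S(588,365))]])
l=least_squares(rl,[.58,.185,-1.85,-.11],loss='soft_l1'); print(l.x,l.fun.round(1))
H,R=lampR(*l.x[2:]); print(delta(np.r_[l.x[:2],.2]+H@[0,0,.043],R))
E
python3 fit2.py
```

```text
[ 0.5777  0.1835 -1.8215 -0.1296] [ 0.3  0.7 -0.4 -0.3  0.2 -0.7 -0.8  1.   0.1  0.6 -1.4  0.8  1.3 -0.8
 -1.  -0.3 -1.3 -0.9 -0.9 -1. ]
(array([-0.021,  0.097, -0.563]), array([-0.0061,  0.0019,  0.0091]))
```

```bash
python3 -m pendant '[{"x":-0.021,"y":0.09,"z":0,"rx":-0.006,"ry":0.002,"rz":0.009,"claw":1},{"x":-0.021,"y":0.09,"z":-0.15,"rx":-0.006,"ry":0.002,"rz":0.009,"claw":1},{"x":-0.021,"y":0.095,"z":-0.35,"rx":-0.006,"ry":0.002,"rz":0.009,"claw":1},{"x":-0.021,"y":0.097,"z":-0.5,"rx":-0.006,"ry":0.002,"rz":0.009,"claw":1},{"x":-0.021,"y":0.097,"z":-0.563,"rx":-0.006,"ry":0.002,"rz":0.009,"claw":1},{"x":-0.021,"y":0.097,"z":-0.563,"rx":-0.006,"ry":0.002,"rz":0.009,"claw":0.5},{"x":-0.021,"y":0.097,"z":-0.563,"rx":-0.006,"ry":0.002,"rz":0.009,"claw":0.3},{"x":-0.021,"y":0.097,"z":-0.563,"rx":-0.006,"ry":0.002,"rz":0.009,"claw":0.3}]'
python3 -c '
from h import *
w=capture("wrist");cv2.imwrite("pics/w2.png",w["color"][100:330,180:480,::-1])'
```

```text
time_s: 5.8
tcp_pos: [0.5798, 0.1903, 0.2439]
ee_rot: [[-0.245, -0.969, -0.03], [-0.961, 0.247, -0.124], [0.127, -0.001, -0.992]]
wrist_force: [-0.0, 0.4, -0.3]
gripper_width: 0.743
gripper_force: 0.0
```

View pics/w2.png

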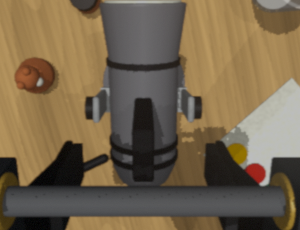

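```bash
python3 -m pendant '[{"x":0,"y":0,"z":0,"rx":0,"ry":0,"rz":0,"claw":0},{"x":0,"y":0,"z":0,"rx":0,"ry":0,"rz":0,"claw":0},{"x":0,"y":0,"z":0,"rx":0,"ry":0,"rz":0,"claw":0},{"x":0,"y":0,"z":0,"rx":0,"ry":0,"rz":0,"claw":0},{"x":0,"y":0,"z":0,"rx":0,"ry":0,"rz":0,"claw":0},{"x":0,"y":0,"z":0,"rx":0,"ry":0,"rz":0,"claw":0},{"x":0,"y":0,"z":0,"rx":0,"ry":0,"rz":0,"claw":0},{"x":0,"y":0,"z":0,"rx":0,"ry":0,"rz":0,"claw":0}]'
python3 -m pendant '[{"x":0,"y":0,"z":0,"rx":0,"ry":0,"rz":0,"claw":0},{"x":0,"y":0,"z":0,"rx":0,"ry":0,"rz":0,"claw":0},{"x":0,"y":0,"z":0,"rx":0,"ry":0,"rz":0,"claw":0},{"x":0,"y":0,"z":0,"rx":0,"ry":0,"rz":0,"claw":0},{"x":0,"y":0,"z":0,"rx":0,"ry":0,"rz":0,"claw":0},{"x":0,"y":0,"z":0,"rx":0,"ry":0,"rz":0,"claw":0},{"x":0,"y":0,"z":0,"rx":0,"ry":0,"rz":0,"claw":0},{"x":0,"y":0,"z":0,"rx":0,"ry":0,"rz":0,"claw":0}]'
cat > lamp_way.py <<'E'
from goto import *
np.set_printoptions(precision=4,suppress=True)
s=sense(); t=np.array(s["tcp_pos"]); M=np.array(s["ee_rot"]); o=np.array([.5777,.1835,.2]); B=np.array([.6189,-.1263,.085])
d=B-o; wy,wt=np.arctan2(d[1],d[0]),np.arctan2(-d[2],np.hypot(*d[:2]))
hx=M[:,0]; y0,t0=np.arctan2(hx[1],hx[0]),np.arcsin(-hx[2]); print("now",y0,t0,"want",wy,wt)
H0,_=lampR(y0,t0)
for f in np.arange(1,7)/6:
    H,_=lampR(y0+f*(wy-y0),t0+f*(wt-t0)); D=H@H0.T
    print((o+D@(t-o)-t)/.25, Ro.from_matrix(D).as_rotvec()/np.pi)
E
python3 lamp_way.py
```

```text
time_s: 6.85
tcp_pos: [0.5796, 0.1901, 0.2431]
ee_rot: [[-0.245, -0.969, -0.031], [-0.961, 0.247, -0.125], [0.129, -0.001, -0.992]]
wrist_force: [-1.3, 0.6, 5.4]
gripper_width: 0.004
gripper_force: 2.5
time_s: 7.85
tcp_pos: [0.5796, 0.1901, 0.2432]
ee_rot: [[-0.245, -0.969, -0.031], [-0.961, 0.247, -0.125], [0.129, -0.001, -0.992]]
wrist_force: [1.0, 0.7, 5.2]
gripper_width: 0.007
gripper_force: 2.7
now -1.8203302365085232 -0.12910210586057308 want -1.4385831037845924 0.3525910169455474
[-0.0043 -0.0133  0.0016] [ 0.025  -0.0055  0.0202]
[-0.0068 -0.027   0.0022] [ 0.0503 -0.0095  0.0404]
[-0.0076 -0.0409  0.0016] [ 0.0759 -0.0118  0.0605]
[-0.0066 -0.0548 -0.0002] [ 0.1017 -0.0125  0.0803]
[-0.0039 -0.0684 -0.003 ] [ 0.1278 -0.0116  0.0999]
[ 0.0006 -0.0814 -0.0069] [ 0.154  -0.009   0.1191]
```

```bash
python3 -c '
from h import *
w=capture("wrist");s=capture("scene")
i=cv2.resize(w["color"][100:330,180:480,::-1],(600,460)); j=cv2.resize(s["color"][120:240,360:464,::-1],(199,230))
k=np.zeros((460,800,3),np.uint8); k[:,:600]=i; k[:230,600:799]=j; cv2.imwrite("pics/w3.png",k)'
```

```text
(no output)
```

View pics/w3.png

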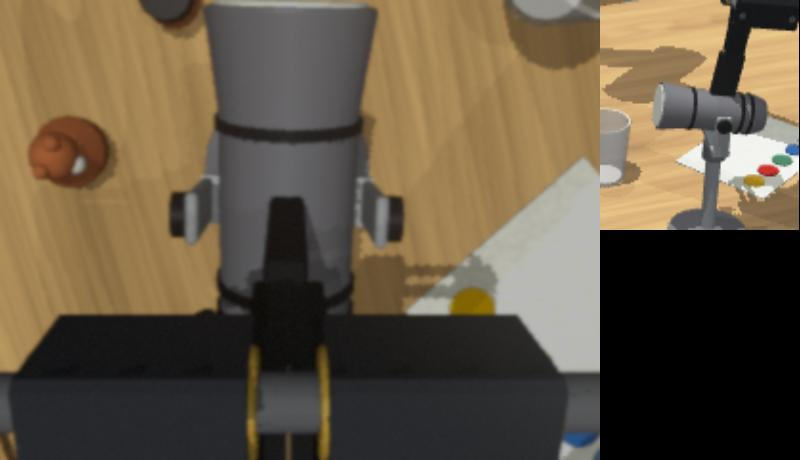

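```bash
python3 -m pendant '[{"x":-0.004,"y":-0.013,"z":0.002,"rx":0.025,"ry":-0.006,"rz":0.02,"claw":0},{"x":-0.004,"y":-0.013,"z":0.002,"rx":0.025,"ry":-0.006,"rz":0.02,"claw":0},{"x":-0.007,"y":-0.027,"z":0.002,"rx":0.05,"ry":-0.01,"rz":0.04,"claw":0},{"x":-0.007,"y":-0.027,"z":0.002,"rx":0.05,"ry":-0.01,"rz":0.04,"claw":0},{"x":-0.007,"y":-0.027,"z":0.002,"rx":0.05,"ry":-0.01,"rz":0.04,"claw":0},{"x":-0.007,"y":-0.027,"z":0.002,"rx":0.05,"ry":-0.01,"rz":0.04,"claw":0},{"x":-0.007,"y":-0.027,"z":0.002,"rx":0.05,"ry":-0.01,"rz":0.04,"claw":0},{"x":-0.007,"y":-0.027,"z":0.002,"rx":0.05,"ry":-0.01,"rz":0.04,"claw":0}]'
python3 -c '
from h import *
w=capture("wrist");s=capture("scene");print(sense()["moment"])
i=cv2.resize(w["color"][100:330,180:480,::-1],(480,368)); j=cv2.resize(s["color"][120:240,360:464,::-1],(319,368),interpolation=cv2.INTER_CUBIC)
k=np.zeros((368,800,3),np.uint8); k[:,:480]=i; k[:,480:799]=j; cv2.imwrite("pics/w4.png",k)'
```

```text
time_s: 8.95
tcp_pos: [0.5772, 0.1825, 0.244]
ee_rot: [[-0.124, -0.992, 0.004], [-0.992, 0.124, 0.026], [-0.026, -0.001, -1.0]]
wrist_force: [-3.8, -1.0, 10.4]
gripper_width: 0.002
gripper_force: 4.9
[-0.36151009  1.19091062  0.05090184]
```

View pics/w4.png

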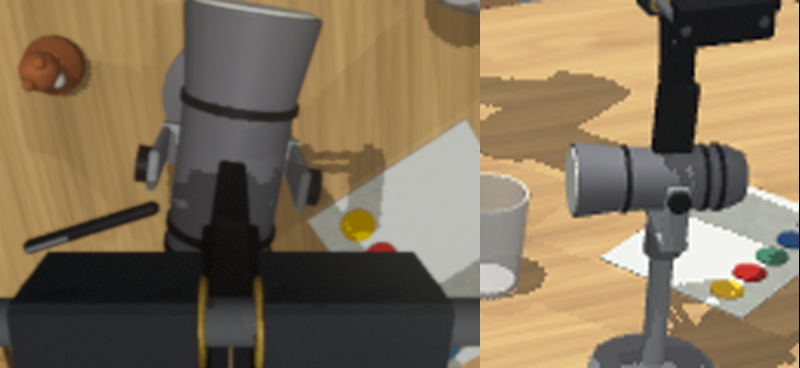

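```bash
python3 -c '
from h import *
w=capture("wrist");s=capture("scene");t=sense();T=np.array(t["tcp_pos"]);M=np.array(t["ee_rot"])
print(t["gripper_width"],t["gripper_force"],t["wrist_force"],t["moment"])
def g(c,u0,u1,v0,v1,W,Hh):
    im=(255*(c["color"][v0:v1,u0:u1,::-1]/255.)**.45).astype(np.uint8); im=cv2.resize(im,(W,Hh),interpolation=cv2.INTER_CUBIC)
    for k,col in ((0,(0,0,255)),(-.019,(0,255,0)),(-.051,(255,0,0))):
      p=proj(c,T+M[:,2]*k); q=(int((p[0]-u0)*W/(u1-u0)),int((p[1]-v0)*Hh/(v1-v0))); cv2.circle(im,q,3,col,-1); print(k,p,q)
    return im
i=g(w,265,385,180,340,450,600); j=g(s,395,450,110,195,350,541)
k=np.zeros((600,800,3),np.uint8); k[:,:450]=i; k[:541,450:]=j; cv2.imwrite("pics/w5.png",k)'
```

```text
0.006943483990690254 4.940495818556201 [-3.87299344 -1.30962807  9.48888234] [-0.322441    1.23265842  0.06075967]
0 [322.14939108 232.5636469 ] (214, 197)
-0.019 [321.96316975 244.48110982] (213, 241)
-0.051 [321.5575828  270.43714493] (212, 339)
0 [421.80186548 161.59785059] (170, 328)
-0.019 [422.23346908 154.56304251] (173, 283)
-0.051 [422.97641763 142.45355039] (178, 206)
```

View pics/w5.png

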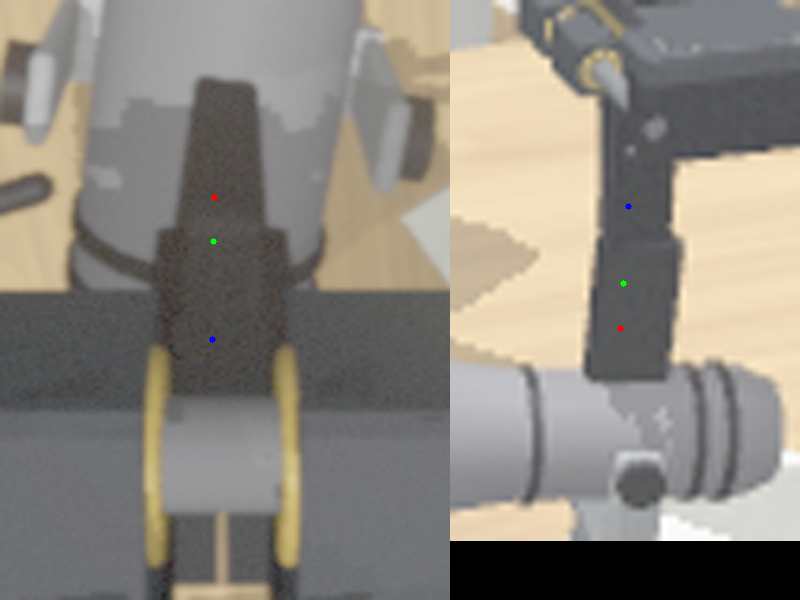

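```bash
python3 -c '
from h import *
np.set_printoptions(linewidth=250,precision=1,suppress=True)
w=capture("wrist");s=capture("scene");t=sense();T=np.array(t["tcp_pos"]);M=np.array(t["ee_rot"])
print(s["color"][140:172,414:434].sum(2))
print(w["color"][200:270:2,302:346:2].sum(2))
for k in (0,-.019,-.039):
  print(k,[proj(w,T+M@[0,e,k]) for e in (-.015,.015)],[proj(w,T+M@[x,0,k]) for x in (-.01,.01)])
'
```

```text
[[563 566 565 563 324  81  79  65  69  72  70  70  74  71  68  78 446 558 552 551]
 [569 567 567 567 214  84  74  69  67  68  69  71  64  70  65  75 439 554 557 558]
 [563 564 563 561 194  85  73  71  71  69  71  70  69  70  73  81 542 547 544 540]
 [552 558 552 550 187  85  73  69  74  68  67  63  72  70  67  79 531 531 530 531]
 [542 544 545 546 188  85  73  68  66  68  70  65  68  67  68  78 531 528 526 524]
 [546 540 535 526 184  83  73  68  73  69  68  71  67  71  68 181 519 516 519 518]
 [528 528 531 530 284  82  70  69  67  71  68  66  71  62  70  97 431 524 526 526]
 [524 526 526 525 121  83  70  65  77  72  70  68  71  65  75  76 164 341 542 547]
 [529 529 530 434  71  92  74  74  79  76  78  79  87  82  94  91  96 220 543 538]
 [542 544 539 428  74  82  76  75  74  73  78  74  76  74  74  75  76 200 551 555]
 [547 550 550 329  67  73  76  74  73  70  74  73  73  76  74  79  73 200 555 550]
 [554 554 549 315  70  74  77  77  80  77  78  74  77  71  76  77  78 296 529 524]
 [550 546 547 206  72  73  70  72  73  77  73  80  73  72  73  74  78 297 523 525]
 [552 547 549 189  76
[... 4340 characters left out ...]
  50  46  56  50  44  41  44  60  71]
 [ 72  55  50  41  33  45  46  51  52  55  51  54  56  53  60  57  60  48  41  53  64  72]
 [ 60  63  52  35  24  40  43  51  57  48  44  57  49  49  50  53  54  48  47  55  69  70]
 [ 58  65  51  41  36  44  42  53  53  43  50  52  52  48  42  45  54  37  38  44  70  60]
 [ 60  61  61  35  44  46  49  44  42  55  53  42  55  53  51  50  55  47  43  37  58  67]]
0 [array([298.9, 232.5]), array([345.4, 232.6])] [array([322.2, 246.8]), array([322.1, 217.9])]
-0.019 [array([296.6, 244.5]), array([347.4, 244.5])] [array([322. , 259.9]), array([321.9, 228.6])]
-0.039 [array([293.6, 259.6]), array([349.8, 259.7])] [array([321.8, 276.4]), array([321.7, 242.3])]
```

```bash
python3 -m pendant '[{"x":0,"y":0,"z":0.05,"rx":0,"ry":0,"rz":0,"claw":0},{"x":0,"y":0,"z":0.2,"rx":0,"ry":0,"rz":0,"claw":0.5},{"x":0,"y":0,"z":0.36,"rx":0,"ry":0,"rz":0,"claw":1},{"x":0,"y":0,"z":0.36,"rx":0,"ry":0,"rz":0,"claw":1},{"x":0,"y":0,"z":0.36,"rx":0,"ry":0,"rz":0,"claw":1},{"x":0,"y":0,"z":0.36,"rx":0,"ry":0,"rz":0,"claw":1},{"x":0,"y":0,"z":0.36,"rx":0,"ry":0,"rz":0,"claw":1},{"x":0,"y":0,"z":0.36,"rx":0,"ry":0,"rz":0,"claw":1}]'
python3 - <<'E'
from h import *
w=capture("wrist");s=capture("scene");t=sense();T=np.array(t["tcp_pos"]);M=np.array(t["ee_rot"])
for k in (0,-.039): print(k,[proj(w,T+M@[.0095,e,k]).round(1) for e in (-.0435,.0435,-.0585,.0585)])
rw=regions_of(w,"lamp_head"); rs=regions_of(s,"lamp_head")
for r in (rw,rs): print([(q["conf"],q["centre"],q["region"].sum()) for q in r[:2]])
def g(c,u0,u1,v0,v1,W,H): return cv2.resize((255*(c["color"][v0:v1,u0:u1,::-1]/255.)**.6).astype(np.uint8),(W,H),interpolation=cv2.INTER_CUBIC)
k=np.zeros((600,800,3),np.uint8); k[:,:450]=g(w,265,385,110,270,450,600); k[:400,450:]=g(s,385,455,130,210,350,400)
k[400:,450:]=g(w,210,430,210,335,350,200); cv2.imwrite("pics/w6.png",k)
E
```

```text
time_s: 10.25
tcp_pos: [0.5772, 0.1831, 0.3322]
ee_rot: [[-0.123, -0.992, 0.004], [-0.992, 0.124, 0.029], [-0.029, 0.0, -1.0]]
wrist_force: [-0.3, 0.2, 0.2]
gripper_width: 0.72
gripper_force: 0.0
0 [array([253.6, 218.9]), array([390.4, 218.9]), array([230.1, 218.9]), array([414. , 218.9])]
-0.039 [array([238.6, 243.5]), array([404.6, 243.5]), array([210. , 243.5]), array([433.2, 243.5])]
[(0.86, [327.3, 164.7], np.int64(7494))]
[(0.71, [418.8, 174.2], np.int64(1367)), (0.41, [379.1, 258.5], np.int64(232))]
```

View pics/w6.png

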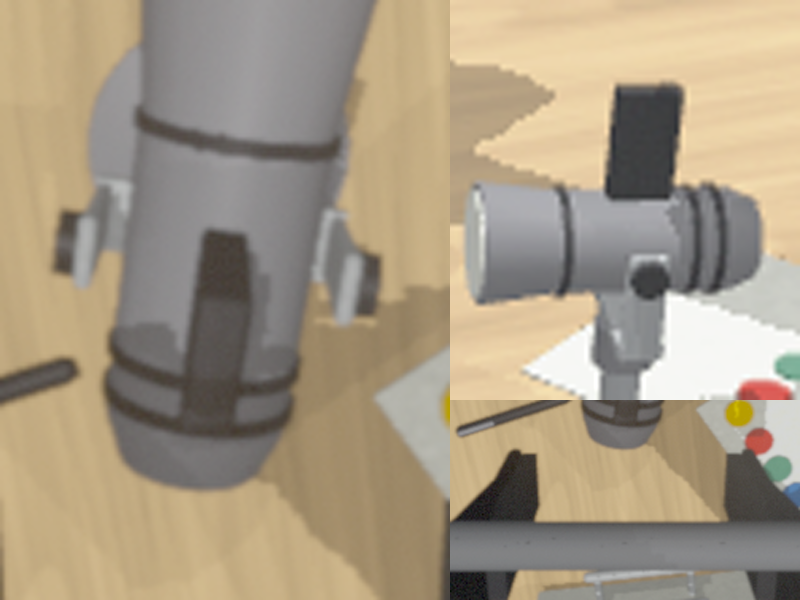

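```bash
cat > fit3.py <<'E'
from goto import *
from scipy.optimize import least_squares
np.set_printoptions(precision=4,suppress=True)
a=capture("scene"); w=capture("wrist")
S=lambda u,v:(a,np.array([385+(u-450)/5,130+v/5])); W=lambda u,v:(w,np.array([265+u/3.75,110+v/3.75]))
def rl(q):
    H,_=lampR(q[2],q[3]); o=np.array([q[0],q[1],.2]); g=lambda *v:o+H@np.array(v)
    return np.concatenate([proj(c,p)-uv for p,(c,uv) in [(g(.016,.006,.083),W(193,297)),(g(.016,-.006,.083),W(249,297)),(g(-.016,.006,.083),W(182,424)),(g(-.016,-.006,.083),W(237,430)),
      (g(.078,0,0),S(477,243)),(g(0,0,.083),S(650,89)),(g(-.06,0,0),S(762,235))]]+[300*(np.array(q[:2])-[.5777,.1835])])
l=least_squares(rl,[.58,.185,-1.8,0],loss='soft_l1'); print(l.x,l.fun.round(1))
H,R=lampR(*l.x[2:]); print(delta(np.r_[l.x[:2],.2]+H@[0,0,.043-.039],R))
E
python3 fit3.py
```

```text
[ 0.5776  0.1834 -1.7863 -0.0021] [-0.1 -1.5  0.5 -0.2 -0.5  2.9 -0.3  2.6 -0.8  0.9 -1.4 -0.8 -2.9 -1.
 -0.  -0. ]
(array([ 0.001,  0.001, -0.515]), array([-0.0101,  0.002 , -0.0292]))
```

```bash
python3 -m pendant '[{"x":0.001,"y":0.001,"z":0,"rx":-0.01,"ry":0.002,"rz":-0.029,"claw":1},{"x":0.001,"y":0.001,"z":-0.2,"rx":-0.01,"ry":0.002,"rz":-0.029,"claw":1},{"x":0.001,"y":0.001,"z":-0.4,"rx":-0.01,"ry":0.002,"rz":-0.029,"claw":1},{"x":0.001,"y":0.001,"z":-0.515,"rx":-0.01,"ry":0.002,"rz":-0.029,"claw":1},{"x":0.001,"y":0.001,"z":-0.515,"rx":-0.01,"ry":0.002,"rz":-0.029,"claw":0.6},{"x":0.001,"y":0.001,"z":-0.515,"rx":-0.01,"ry":0.002,"rz":-0.029,"claw":0},{"x":0.001,"y":0.001,"z":-0.515,"rx":-0.01,"ry":0.002,"rz":-0.029,"claw":0},{"x":0.001,"y":0.001,"z":-0.515,"rx":-0.01,"ry":0.002,"rz":-0.029,"claw":0}]'
python3 -m pendant '[{"x":0,"y":0,"z":0,"rx":0,"ry":0,"rz":0,"claw":0},{"x":0,"y":0,"z":0,"rx":0,"ry":0,"rz":0,"claw":0},{"x":0,"y":0,"z":0,"rx":0,"ry":0,"rz":0,"claw":0},{"x":0,"y":0,"z":0,"rx":0,"ry":0,"rz":0,"claw":0},{"x":0,"y":0,"z":0,"rx":0,"ry":0,"rz":0,"claw":0},{"x":0,"y":0,"z":0,"rx":0,"ry":0,"rz":0,"claw":0},{"x":0,"y":0,"z":0,"rx":0,"ry":0,"rz":0,"claw":0},{"x":0,"y":0,"z":0,"rx":0,"ry":0,"rz":0,"claw":0}]'
python3 lamp_way.py
```

```text
time_s: 11.55
tcp_pos: [0.5781, 0.1837, 0.2053]
ee_rot: [[-0.213, -0.977, 0.001], [-0.977, 0.213, -0.001], [0.0, -0.002, -1.0]]
wrist_force: [0.6, -0.1, 0.4]
gripper_width: 0.628
gripper_force: 0.0
time_s: 12.55
tcp_pos: [0.5784, 0.1835, 0.204]
ee_rot: [[-0.213, -0.977, 0.001], [-0.977, 0.213, -0.002], [0.001, -0.001, -1.0]]
wrist_force: [4.3, -1.1, -2.4]
gripper_width: 0.138
gripper_force: 29.8
now -1.7857745808305219 -0.0014327902396706887 want -1.4385831037845924 0.3525910169455474
[-0.0001 -0.0008  0.    ] [ 0.0185 -0.0035  0.0184]
[-0.0002 -0.0015 -0.    ] [ 0.0371 -0.0059  0.0368]
[-0.0002 -0.0023 -0.0002] [ 0.056  -0.0072  0.0551]
[-0.     -0.0031 -0.0003] [ 0.0749 -0.0075  0.0733]
[ 0.0002 -0.0038 -0.0005] [ 0.094  -0.0066  0.0914]
[ 0.0006 -0.0045 -0.0008] [ 0.1132 -0.0047  0.1094]
```

```bash
python3 -m pendant '[{"x":0,"y":-0.001,"z":0,"rx":0.0185,"ry":-0.0035,"rz":0.0185,"claw":0},{"x":0,"y":-0.0015,"z":0,"rx":0.037,"ry":-0.006,"rz":0.037,"claw":0},{"x":0,"y":-0.002,"z":0,"rx":0.056,"ry":-0.007,"rz":0.055,"claw":0},{"x":0,"y":-0.003,"z":0,"rx":0.075,"ry":-0.0075,"rz":0.073,"claw":0},{"x":0,"y":-0.004,"z":0,"rx":0.094,"ry":-0.0065,"rz":0.0915,"claw":0},{"x":0.0005,"y":-0.0045,"z":-0.001,"rx":0.113,"ry":-0.0047,"rz":0.1095,"claw":0},{"x":0.0005,"y":-0.0045,"z":-0.001,"rx":0.113,"ry":-0.0047,"rz":0.1095,"claw":0},{"x":0.0005,"y":-0.0045,"z":-0.001,"rx":0.113,"ry":-0.0047,"rz":0.1095,"claw":0}]'
python3 lamp_way.py
python3 - <<'E'
from h import *
s=capture("scene");t=capture("top")
cv2.imwrite("pics/s2.png",s["color"][...,::-1]);cv2.imwrite("pics/t2.png",t["color"][...,::-1])
E
```

```text
time_s: 13.55
tcp_pos: [0.5781, 0.1821, 0.2042]
ee_rot: [[0.125, -0.991, -0.044], [-0.931, -0.132, 0.34], [-0.343, -0.001, -0.939]]
wrist_force: [3.4, -2.1, 1.5]
gripper_width: 0.134
gripper_force: 29.9
now -1.4377469310306823 0.34996164435337296 want -1.4385831037845924 0.3525910169455474
[ 0. -0. -0.] [ 0.0001  0.     -0.    ]
[ 0. -0. -0.] [ 0.0003  0.     -0.0001]
[ 0. -0. -0.] [ 0.0004  0.0001 -0.0001]
[ 0. -0. -0.] [ 0.0006  0.0001 -0.0002]
[ 0. -0. -0.] [ 0.0007  0.0001 -0.0002]
[ 0. -0. -0.] [ 0.0008  0.0001 -0.0003]
```

```bash
python3 -m pendant '[{"x":0,"y":0,"z":0,"rx":0,"ry":0,"rz":0,"claw":1},{"x":0,"y":0,"z":0,"rx":0,"ry":0,"rz":0,"claw":1},{"x":0,"y":0,"z":0,"rx":0,"ry":0,"rz":0,"claw":1},{"x":0,"y":0,"z":0,"rx":0,"ry":0,"rz":0,"claw":1},{"x":0.006,"y":-0.045,"z":0.125,"rx":0,"ry":0,"rz":0,"claw":1},{"x":0.012,"y":-0.09,"z":0.25,"rx":0,"ry":0,"rz":0,"claw":1},{"x":0.018,"y":-0.136,"z":0.376,"rx":0,"ry":0,"rz":0,"claw":1},{"x":0.024,"y":-0.18,"z":0.5,"rx":0,"ry":0,"rz":0,"claw":1}]'
cat > sil.py <<'E'
from goto import *
from scipy.optimize import minimize
np.set_printoptions(precision=4,suppress=True)
th=np.linspace(0,2*np.pi,24); ring=lambda x,r:np.c_[np.full(24,x),r*np.cos(th),r*np.sin(th)]
BODY=np.vstack([ring(.078,.031),ring(.02,.026),ring(-.045,.026),ring(-.06,.018)])
FIN=np.array([[x,y,z] for x in(-.016,.016) for y in(-.006,.006) for z in(.02,.083)])
def mask(c,o,H):
    m=np.zeros((400,640),np.uint8)
    for P in (BODY,FIN):
        q=np.array([proj(c,o+H@v) for v in P]); cv2.fillConvexPoly(m,cv2.convexHull(np.round(q*16).astype(np.int32)),255,shift=4) 
    return m
if __name__=="__main__":
    cs=[]
    for n in ("scene","wrist","top"):
        c=capture(n); r=regions_of(c,"lamp_head")
        if r: cs.append((n,c,r[0]["region"])); print(n,r[0]["conf"],r[0]["region"].sum())
        else: print(n,"none")
    np.savez("sil.npz",**{n:m for n,c,m in cs})
    o=np.array([.5777,.1835,.2])
    def cost(q,only=None):
        H,_=lampR(q[0],q[1]); J=0
        for n,c,r in cs:
            if only and n!=only: continue
            m=mask(c,o,H)>0; J+=1-(m&r).sum()/(m|r).sum()
        return J
    for only in (None,"scene","wrist","top"):
        if only and only not in [n for n,_,_ in cs]: continue
        b=min(((cost((y,t),only),y,t) for y in np.arange(-1.62,-1.25,.03) for t in np.arange(.18,.54,.03)))
        b=min(((cost((y,t),only),y,t) for y in np.arange(b[1]-.03,b[1]+.031,.01) for t in np.arange(b[2]-.03,b[2]+.031,.01)))
        print(only,np.array(b))
E
python3 sil.py; python3 -c '
from h import *; print(sense()["tcp_pos"])'
```

```text
time_s: 14.65
tcp_pos: [0.5835, 0.137, 0.3297]
ee_rot: [[0.124, -0.991, -0.046], [-0.931, -0.133, 0.341], [-0.344, 0.0, -0.939]]
wrist_force: [-0.5, 0.0, -0.6]
gripper_width: 0.95
gripper_force: 0.0
scene 0.65 1427
wrist 0.81 6915
top 0.97 768
None [ 0.7211 -1.44    0.32  ]
scene [ 0.1225 -1.34    0.29  ]
wrist [ 0.088 -1.46   0.23 ]
top [ 0.4737 -1.5     0.33  ]
[0.58301703 0.13758099 0.32729911]
```

```bash
cat > sil2.py <<'E'
from sil import *
F=np.array([[x,y,z] for x in(-.016,.016) for y in(-.006,.006) for z in(.025,.083)])
def hull(c,P,o,H):
    m=np.zeros((400,640),np.uint8); q=np.array([proj(c,o+H@v) for v in P]); cv2.fillConvexPoly(m,cv2.convexHull(np.round(q*16).astype(np.int32)),255,shift=4); return m>0
o0=np.array([.5777,.1835,.2]); Hn,_=lampR(-1.44,.35); D=[]
for n in ("scene","wrist"):
    c=capture(n); near=cv2.dilate(hull(c,F,o0,Hn).astype(np.uint8),np.ones((13,13)))>0
    dark=(c["color"].astype(int).sum(2)<130)&near
    k,lab,st,_=cv2.connectedComponentsWithStats(dark.astype(np.uint8)); i=1+np.argmax(st[1:,4]); d=lab==i
    print(n,d.sum(),hull(c,F,o0,Hn).sum(),st[i]); D.append((c,d))
def cost(q):
    H,_=lampR(q[0],q[1]); o=o0+np.r_[q[2:4],0]; J=3*np.sum(np.array(q[2:4])**2)/.003**2*.01
    for c,d in D:
        m=hull(c,F,o,H); J+=1-(m&d).sum()/(m|d).sum()
    return J
for s in ([-1.44,.35,0,0],[-1.40,.30,0,0],[-1.48,.38,0,0]):
    r=minimize(cost,s,method="Nelder-Mead",options=dict(initial_simplex=np.array([s]+[np.add(s,e) for e in np.diag([.05,.05,.003,.003])]))); print(r.x,r.fun,cost([-1.438,.35,0,0]))
E
python3 sil2.py
```

```text
scene 269 348 [409 149  16  25 269]
wrist 845 864 [308 173  28  55 845]
[-1.44  0.35  0.    0.  ] 0.4127864411743173 0.4147103277629478
[-1.4179  0.3474 -0.0008 -0.0002] 0.4082684751903123 0.4147103277629478
[-1.4246  0.3476 -0.0008  0.0001] 0.41257034733373293 0.4147103277629478
```

```bash
cat > boxm.py <<'E'
from goto import *
def boxR(yaw): 
    B=Ro.from_euler('z',yaw).as_matrix(); return B
def tool(box,lid,ky=0.,e=.039,up=0.,tilt=None):
    """stated TCP pose gripping the knob at lid angle"""
    B=boxR(box[2]); h=np.array([box[0],box[1],.085])+B@[.09,0,0]
    L=B@Ro.from_euler('y',lid).as_matrix()  # front (-x) rises for +rot about y
    T=B@Ro.from_euler('y',lid if tilt is None else tilt).as_matrix()
    R=np.c_[-T[:,0],T[:,1],-T[:,2]]
    k=h+L@[-.166,ky,.04]
    return k-R[:,2]*(up-.019-e)-0*k, R, k
E
python3 - <<'E'
from boxm import *
b=(.6189,-.1263,.2361)
p,R,k=tool(b,0,up=.1); print(p,k,R,delta(p,R)); print(tool(b,.45)[0],tool(b,.45)[2]); print(sense()["joints"].round(1) if hasattr(sense()["joints"],"round") else sense()["joints"])
E
```

```text
[ 0.54500842 -0.14407736  0.167     ] [ 0.54500842 -0.14407736  0.125     ] [[-0.97225763 -0.23391261 -0.        ]
 [-0.23391261  0.97225763 -0.        ]
 [-0.          0.         -1.        ]] (array([-0.153, -1.126, -0.641]), array([-0.1015,  0.0685, -0.4619]))
[ 0.55346356 -0.14204316  0.14099623] [ 0.57799168 -0.13614201  0.19322216]
[ 16.4  16.3  16.9 -19.9 -87.6  -8.4]
```

```bash
python3 -m pendant '[{"x":0,"y":-0.1,"z":0.05,"rx":-0.013,"ry":0.009,"rz":-0.058,"claw":1},{"x":-0.02,"y":-0.25,"z":0.05,"rx":-0.025,"ry":0.017,"rz":-0.115,"claw":1},{"x":-0.04,"y":-0.4,"z":0.05,"rx":-0.038,"ry":0.026,"rz":-0.173,"claw":1},{"x":-0.06,"y":-0.55,"z":0,"rx":-0.051,"ry":0.034,"rz":-0.231,"claw":1},{"x":-0.09,"y":-0.7,"z":-0.1,"rx":-0.063,"ry":0.043,"rz":-0.289,"claw":1},{"x":-0.12,"y":-0.85,"z":-0.2,"rx":-0.076,"ry":0.051,"rz":-0.346,"claw":1},{"x":-0.15,"y":-1,"z":-0.3,"rx":-0.089,"ry":0.06,"rz":-0.404,"claw":1},{"x":-0.15,"y":-1,"z":-0.3,"rx":-0.1015,"ry":0.0685,"rz":-0.462,"claw":1}]'
python3 - <<'E'
from boxm import *
np.set_printoptions(precision=4,suppress=True)
b=(.6189,-.1263,.2361); w=capture("wrist"); k=tool(b,0)[2]; print("pred knob",proj(w,k))
u,v=proj(w,k).astype(int); d=(w["color"].astype(int).sum(2)<140); r=45
m=np.zeros_like(d); m[v-r:v+r,u-r:u+r]=d[v-r:v+r,u-r:u+r]
n,lab,st,ce=cv2.connectedComponentsWithStats(m.astype(np.uint8)); print([(st[i].tolist(),ce[i].round(1)) for i in range(1,n) if st[i,4]>60])
print([(q["conf"],q["centre"]) for q in search_frame(w,"lid_knob")[:2]])
print("dpx/dm x,y:",proj(w,k+[.01,0,0])-proj(w,k),proj(w,k+[0,.01,0])-proj(w,k))
cv2.imwrite("pics/w7.png",w["color"][...,::-1]); print(delta(*tool(b,0,up=.1)[:2]))
E
```

```text
time_s: 16.05
tcp_pos: [0.5437, -0.1144, 0.2506]
ee_rot: [[-0.974, -0.228, -0.006], [-0.228, 0.974, -0.003], [0.007, -0.002, -1.0]]
wrist_force: [0.3, -0.1, 0.8]
gripper_width: 0.998
gripper_force: 0.0
pred knob [294.3986 182.4544]
[([282, 167, 26, 25, 503], array([294.2, 178.7]))]
[(0.77, [302.1, 213.5])]
dpx/dm x,y: [-2.014   9.4127] [9.7483 2.2228]
(array([-0.003, -0.127, -0.34 ]), array([ 0.0007, -0.0006, -0.0013]))
```

```bash
python3 -m pendant '[{"x":-0.015,"y":-0.127,"z":-0.1,"rx":0,"ry":0,"rz":-0.001,"claw":1},{"x":-0.015,"y":-0.127,"z":-0.3,"rx":0,"ry":0,"rz":-0.001,"claw":1},{"x":-0.015,"y":-0.127,"z":-0.5,"rx":0,"ry":0,"rz":-0.001,"claw":1},{"x":-0.015,"y":-0.127,"z":-0.65,"rx":0,"ry":0,"rz":-0.001,"claw":1},{"x":-0.015,"y":-0.127,"z":-0.734,"rx":0,"ry":0,"rz":-0.001,"claw":1},{"x":-0.015,"y":-0.127,"z":-0.734,"rx":0,"ry":0,"rz":-0.001,"claw":0},{"x":-0.015,"y":-0.127,"z":-0.734,"rx":0,"ry":0,"rz":-0.001,"claw":0},{"x":-0.015,"y":-0.127,"z":-0.734,"rx":0,"ry":0,"rz":-0.001,"claw":0}]'
python3 -m pendant '[{"x":0,"y":0,"z":0,"rx":0,"ry":0,"rz":0,"claw":0},{"x":0,"y":0,"z":0,"rx":0,"ry":0,"rz":0,"claw":0},{"x":0,"y":0,"z":0,"rx":0,"ry":0,"rz":0,"claw":0},{"x":0,"y":0,"z":0,"rx":0,"ry":0,"rz":0,"claw":0},{"x":0,"y":0,"z":0,"rx":0,"ry":0,"rz":0,"claw":0},{"x":0,"y":0,"z":0,"rx":0,"ry":0,"rz":0,"claw":0},{"x":0,"y":0,"z":0,"rx":0,"ry":0,"rz":0,"claw":0},{"x":0,"y":0,"z":0,"rx":0,"ry":0,"rz":0,"claw":0}]'
```

```text
time_s: 17.15
tcp_pos: [0.5435, -0.1443, 0.0717]
ee_rot: [[-0.972, -0.235, 0.004], [-0.235, 0.972, -0.002], [-0.004, -0.003, -1.0]]
wrist_force: [0.4, 0.1, -0.1]
gripper_width: 0.744
gripper_force: 0.0
time_s: 18.15
tcp_pos: [0.5428, -0.1456, 0.0704]
ee_rot: [[-0.972, -0.234, 0.002], [-0.234, 0.972, -0.003], [-0.001, -0.004, -1.0]]
wrist_force: [0.9, -5.9, -0.6]
gripper_width: 0.304
gripper_force: 30.0
```

```bash
cat > lift.py <<'E'
from boxm import *
import sys
np.set_printoptions(precision=4,suppress=True)
B=boxR(.2361); h=np.array([.616,-.1263,.085])+B@[.09,0,0]; s=sense(); t=np.array(s["tcp_pos"])
for a in map(float,sys.argv[1:]):
    D=B@Ro.from_euler('y',a).as_matrix()@B.T; print(a,(h+D@(t-h)-t)/.25,Ro.from_matrix(D).as_rotvec()/np.pi)
E
python3 lift.py .075 .15 .225 .3 .375 .44
```

```text
0.075 [-0.0025 -0.0006  0.0498] [-0.0056  0.0232 -0.    ]
0.15 [-0.0013 -0.0003  0.0997] [-0.0112  0.0464 -0.    ]
0.225 [0.0035 0.0009 0.1494] [-0.0168  0.0696  0.    ]
0.3 [0.012  0.0029 0.1985] [-0.0223  0.0928 -0.    ]
0.375 [0.0239 0.0058 0.2469] [-0.0279  0.1161  0.    ]
0.44 [0.0371 0.0089 0.2879] [-0.0328  0.1362  0.    ]
```

```bash
python3 -m pendant '[{"x":-0.0025,"y":-0.0006,"z":0.05,"rx":-0.0056,"ry":0.0232,"rz":0,"claw":0},{"x":-0.001,"y":0,"z":0.1,"rx":-0.0112,"ry":0.0464,"rz":0,"claw":0},{"x":0.0035,"y":0.001,"z":0.149,"rx":-0.0168,"ry":0.0696,"rz":0,"claw":0},{"x":0.012,"y":0.003,"z":0.1985,"rx":-0.0223,"ry":0.0928,"rz":0,"claw":0},{"x":0.024,"y":0.006,"z":0.247,"rx":-0.028,"ry":0.116,"rz":0,"claw":0},{"x":0.037,"y":0.009,"z":0.288,"rx":-0.033,"ry":0.136,"rz":0,"claw":0},{"x":0.037,"y":0.009,"z":0.288,"rx":-0.033,"ry":0.136,"rz":0,"claw":0},{"x":0.037,"y":0.009,"z":0.288,"rx":-0.033,"ry":0.136,"rz":0,"claw":0}]'
python3 - <<'E'
from boxm import *
np.set_printoptions(precision=4,suppress=True)
s=capture("scene"); t=capture("top"); w=capture("wrist"); print(sense()["wrist_force"],sense()["tcp_pos"])
for n,c in (("s",s),("t",t),("w",w)): cv2.imwrite(f"pics/{n}3.png",c["color"][...,::-1])
np.savez("cams.npz",**{k+n:c[k] for n,c in (("s",s),("t",t),("w",w)) for k in ("mtx","world_to_cam","color")})
for l in ("lid_edge","pointer_tip"):
    for n,c in (("s",s),("t",t),("w",w)): print(l,n,[(q["conf"],q["centre"],q["region"].sum()) for q in regions_of(c,l)[:2]])
B=boxR(.2361); h=np.array([.616,-.1263,.085])+B@[.09,0,0]
for n,c in (("s",s),("t",t),("w",w)):
    for a in (.4,.45): print(n,a,[proj(c,h+B@Ro.from_euler('y',a).as_matrix()@np.array(v)).round(1) for v in ([-.15,-.103,0],[-.15,-.12,0],[-.188,-.103,.007],[-.188,.103,.007])])
E
```

```text
time_s: 19.15
tcp_pos: [0.5507, -0.1437, 0.1411]
ee_rot: [[-0.879, -0.234, -0.415], [-0.21, 0.972, -0.103], [0.428, -0.003, -0.904]]
wrist_force: [-0.7, -6.1, -2.7]
gripper_width: 0.302
gripper_force: 30.0
[ 0.4215 -6.369  -3.0246] [ 0.5508 -0.1436  0.1412]
lid_edge s [(0.7, [306.2, 239.3], np.int64(5828))]
lid_edge t [(0.75, [325.3, 202.8], np.int64(1659))]
lid_edge w [(0.57, [326.0, 239.5], np.int64(19237))]
pointer_tip s [(0.76, [260.5, 259.3], np.int64(317))]
pointer_tip t [(0.41, [373.1, 156.3], np.int64(48))]
pointer_tip w [(0.75, [132.2, 255.1], np.int64(1200))]
s 0.4 [array([256.2, 232.4]), array([249.4, 234.8]), array([249.5, 218.2]), array([325.2, 193.4])]
s 0.45 [array([256.5, 230.6]), array([249.7, 232.9]), array([249.9, 216. ]), array([326. , 191.2])]
t 0.4 [array([382.2, 192.7]), array([388.5, 191.1]), array([387. , 203.9]), array([307.7, 223.9])]
t 0.45 [array([382.3, 191.2]), array([388.7, 189.6]), array([387.1, 201.9]), array([307.2, 222.1])]
w 0.4 [array([162.2, 263.9]), array([135.3, 263.9]), array([148.5, 208.7]), array([503.2, 208.5])]
w 0.45 [array([156.5, 269.4]), array([128.6, 269.4]), array([140. , 214.2]), array([511.9, 214. ])]
```

```bash
python3 - <<'E'
import cv2,numpy as np
w,s,t=[cv2.imread(f"pics/{n}3.png") for n in "wst"]
k=np.zeros((600,800,3),np.uint8); C=cv2.INTER_CUBIC
k[:,:440]=cv2.resize(w[180:390,85:239],(440,600),interpolation=C)
k[:300,440:]=cv2.resize(s[205:295,235:343],(360,300),interpolation=C)
k[300:,440:]=cv2.resize(t[130:220,290:398],(360,300),interpolation=C)
cv2.imwrite("pics/v10.png",k)
E
```

```text
(no output)
```

View pics/v10.png

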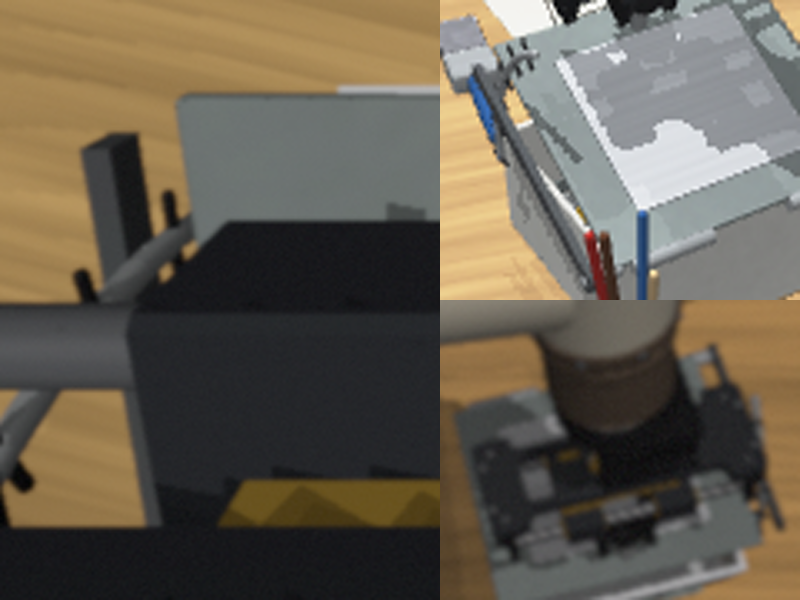

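```bash
cat > fit4.py <<'E'
from boxm import *
from scipy.optimize import least_squares
np.set_printoptions(precision=4,suppress=True,linewidth=160)
z=np.load("cams.npz"); cam=lambda n:{k:z[k+n] for k in ("mtx","world_to_cam","color")}
s,t,w=map(cam,"stw")
im=w["color"].astype(int); g=(im[...,0]-im[...,2]<25)&(im.sum(2)>250)
print("row spans",[(r,np.where(g[r,250:])[0].max()+250,np.where(g[r,:300])[0].min()) for r in (218,222,226,230)],"col tops",[(c,np.where(g[195:240,c])[0].min()+195) for c in (155,180,480,495)])
S=lambda u,v:(s,np.array([220+u/3,120+v/3])); T=lambda u,v:(t,np.array([180+u*.3,110+v*.3])); W=lambda u,v:(w,np.array([85+u*.35,180+v*.35]))
S3=lambda u,v:(s,np.array([235+(u-440)*.3,205+v*.3]))
def rb(q):
    x,y,yaw,lid,pt=q; B=boxR(yaw); h=np.array([x,y,.085])+B@[.09,0,0]
    f=lambda a,v:h+B@Ro.from_euler('y',a).as_matrix()@np.array(v)
    c=lambda a,sx,sy:f(a,[sx,sy*.103,.007])
    O=[(c(0,-.188,1),T(437,404)),(c(0,-.188,-1),T(677,338)),(c(0,0,1),T(383,186)),(c(0,0,-1),T(620,122)),(c(0,-.188,1),S(310,292)),(c(0,0,1),S(433,402)),
     (f(pt,[-.175,-.12,0]),T(707,293)),(f(pt,[-.175,-.12,0]),S(76,312)),(f(pt,[-.175,-.12,0]),S3(487,75)),
     (c(lid,-.188,-1),S3(497,48)),(c(lid,-.188,-1),W(180,97)),
     (f(pt,[-.175,-.123,.0055]),W(83,150)),(f(pt,[-.175,-.117,.0055]),W(111,152)),(f(pt,[-.175,-.123,-.0055]),W(110,133)),(f(pt,[-.175,-.117,-.0055]),W(138,133))]
    return np.concatenate([proj(cc,p)-uv for p,(cc,uv) in O])
r=least_squares(rb,[.617,-.127,.236,.44,.45],loss='soft_l1'); J=r.jac; C=np.linalg.inv(J.T@J); print(r.x,np.sqrt(np.diag(C)),"diff sd",np.sqrt(C[3,3]+C[4,4]-2*C[3,4])); print(r.fun.reshape(-1,2).round(1).tolist())
E
python3 fit4.py
```

```text
row spans [(218, np.int64(501), np.int64(147)), (222, np.int64(501), np.int64(147)), (226, np.int64(500), np.int64(148)), (230, np.int64(500), np.int64(149))] col tops [(155, np.int64(213)), (180, np.int64(213)), (480, np.int64(213)), (495, np.int64(213))]
[ 0.6187 -0.1272  0.2236  0.3997  0.4249] [0.0015 0.0009 0.0108 0.013  0.0113] diff sd 0.00775328226772844
[[-1.3, -0.9], [0.7, 1.2], [-1.0, -2.2], [0.7, -0.1], [-0.5, -2.0], [-0.2, -1.4], [-0.2, 0.1], [-0.5, 1.6], [-4.2, -1.9], [-2.6, -0.9], [-0.5, -3.4], [-0.5, 0.7], [-0.1, 0.2], [1.0, 0.3], [1.0, 0.4]]
```

```bash
sed -i 's/(c(lid,-.188,-1),W(180,97)),/(c(lid,-.188,-1),W(179,95)),(c(lid,-.188,1),(w,np.array([501.5,213.2]))),/' fit4.py
cat >> fit4.py <<'E'
# wrist-only relative fit: box pose held near fit, shift free
def rw(q):
    full=rb(q).reshape(-1,2); return np.r_[full[10:16].ravel(),(q[0]-.618)/.003,(q[1]+.127)/.003,(q[2]-.23)/.015]
u=least_squares(rw,r.x); print("wrist only",u.x,u.fun.round(1))
E
python3 fit4.py | tail -4
```

```text
row spans [(218, np.int64(501), np.int64(147)), (222, np.int64(501), np.int64(147)), (226, np.int64(500), np.int64(148)), (230, np.int64(500), np.int64(149))] col tops [(155, np.int64(213)), (180, np.int64(213)), (480, np.int64(213)), (495, np.int64(213))]
[ 0.6184 -0.1274  0.2278  0.397   0.4215] [0.0005 0.0004 0.0034 0.0045 0.0053] diff sd 0.006960158887827306
[[-1.1, -0.6], [0.8, 1.1], [-1.0, -1.9], [0.5, -0.1], [-0.8, -2.1], [-0.3, -1.6], [-0.1, 0.1], [-0.6, 1.9], [-4.4, -1.6], [-2.8, -0.7], [-0.4, -2.8], [0.1, 0.1], [-0.5, 0.7], [-0.1, 0.1], [1.0, 0.3], [0.9, 0.4]]
wrist only [ 0.6185 -0.1275  0.2291  0.3993  0.419 ] [-1.2 -2.2  0.   0.2 -0.5  0.8 -0.1  0.2  1.   0.5  0.9  0.6  0.2 -0.2 -0.1]
```

```bash
python3 lift.py .022
```

```text
0.022 [0.005  0.0012 0.0138] [-0.0016  0.0068 -0.    ]
```

```bash
python3 -m pendant '[{"x":0.005,"y":0.001,"z":0.014,"rx":-0.0016,"ry":0.0068,"rz":0,"claw":0},{"x":0.005,"y":0.001,"z":0.014,"rx":-0.0016,"ry":0.0068,"rz":0,"claw":0},{"x":0.005,"y":0.001,"z":0.014,"rx":-0.0016,"ry":0.0068,"rz":0,"claw":0},{"x":0.005,"y":0.001,"z":0.014,"rx":-0.0016,"ry":0.0068,"rz":0,"claw":0},{"x":0.005,"y":0.001,"z":0.014,"rx":-0.0016,"ry":0.0068,"rz":0,"claw":0},{"x":0.005,"y":0.001,"z":0.014,"rx":-0.0016,"ry":0.0068,"rz":0,"claw":0},{"x":0.005,"y":0.001,"z":0.014,"rx":-0.0016,"ry":0.0068,"rz":0,"claw":0},{"x":0.005,"y":0.001,"z":0.014,"rx":-0.0016,"ry":0.0068,"rz":0,"claw":0}]'
python3 - <<'E'
from boxm import *
np.set_printoptions(precision=4,suppress=True)
w=capture("wrist"); s=capture("scene"); im=w["color"].astype(int); g=(im[...,0]-im[...,2]<25)&(im.sum(2)>250)
print([(r,np.where(g[r,250:])[0].max()+250,np.where(g[r,:300])[0].min()) for r in (222,226)],[(c,np.where(g[195:240,c])[0].min()+195) for c in (170,480)])
r=regions_of(w,"pointer_tip")[0]["region"]; ys,xs=np.where(r); top=ys.min(); print("ptr mask",xs.min(),xs.max(),top,[(y,xs[ys==y].min(),xs[ys==y].max()) for y in (top,top+4,top+8,top+16,top+24)])
B=boxR(.229); h=np.array([.6185,-.1275,.085])+B@[.09,0,0]
for a in (.40,.42,.44):
    f=lambda v:proj(w,h+B@Ro.from_euler('y',a).as_matrix()@np.array(v)).round(1)
    print(a,"lid",f([-.188,-.103,.007]),f([-.188,.103,.007]),"ptr",[f([-.175,y,zz]) for zz in(.0055,-.0055) for y in(-.123,-.117)])
E
```

```text
time_s: 20.6
tcp_pos: [0.5521, -0.1433, 0.1447]
ee_rot: [[-0.87, -0.234, -0.434], [-0.208, 0.972, -0.107], [0.447, -0.003, -0.895]]
wrist_force: [-0.8, -5.0, -3.1]
gripper_width: 0.3
gripper_force: 30.0
[(222, np.int64(501), np.int64(147)), (226, np.int64(500), np.int64(148))] [(170, np.int64(213)), (480, np.int64(213))]
ptr mask 117 143 224 [(np.int64(224), np.int64(128), np.int64(135)), (np.int64(228), np.int64(119), np.int64(136)), (np.int64(232), np.int64(117), np.int64(137)), (np.int64(240), np.int64(118), np.int64(138)), (np.int64(248), np.int64(119), np.int64(139))]
0.4 lid [149.9 209. ] [498.  211.2] ptr [array([120.7, 228.9]), array([130.6, 229. ]), array([131. , 223.7]), array([140.4, 223.8])]
0.42 lid [146.6 210.8] [501.2 213.1] ptr [array([117.3, 230.9]), array([127.3, 231. ]), array([127.8, 225.2]), array([137.4, 225.3])]
0.44 lid [143.2 212.9] [504.5 215.3] ptr [array([113.7, 233.1]), array([123.9, 233.2]), array([124.6, 226.9]), array([134.3, 226.9])]
```

```bash
python3 -c '
from station import *
print(finish_job())'
```

```text
the job is handed in; nothing more can be done
None
```

I handed the job in at about 20.7 s, with the lamp aimed at the middle of the box's top (my image estimates put it about 1° off) and the gripper still holding the lid's knob at the pointer mark (lid and pointer both measured about 0.42 rad); my first grasp at the lamp fin missed because the fingers end about 39 mm short of the stated TCP, so they pressed on the fin's top with about 10 N and tipped the head before I re-measured and gripped it properly.

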